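# Reset the mitre gauge to the index tab

## Robot

A 6-joint arm with a two-finger parallel gripper is mounted at the origin on a cart in front of the work surface, level with it; the furniture and walls round the work are solid. World frame = base frame: x ahead of the robot, y to its left, z up, the work surface at z = 0. Lengths are in mm, angles in rad, forces in N, time in s.
With the tool pointing down it reaches from about 350 to 975 mm from the base axis. Payload 7.1 kg.
Tool frame: the origin (TCP) lies midway between the tips of the shut fingers; the grasp point (between the pads) lies 19 mm behind it (ctrl.grasp_offset is the distance from the TCP to the grasp point, in mm); z points along the fingers, y is the line along which they close (so a half turn about z gives the same grasp; the last joint's range is limited). The gripper opens to 88 mm and grips with 3 to 60 N. Pads are 20 mm wide; open, the fingers measure 115 mm over their backs; the gripper's body (75 mm by 178 mm) begins 61 mm behind the grasp point.
Start: joints at [1.207, 0.423, 1.63, -0, 1.089, -0.019], TCP at [211.223, 588.209, 222.675] pointing down, gripper open.
Joint ranges: [-3, 3], [-0.9, 2.11], [0.09, 2.58], [-1.31, 4.45], [0.11, 2.69], [-2.54, 2.54]. Speed limits (rad/s): [2.39, 2.39, 3.01, 3.14, 3.14, 3.14].

## Interface

Orientations are given as a rotation vector (axis times angle).
In Python, from workcell import ctrl gives the robot as it stands. The module is installed in compiled form; this text tells all that it offers.
- The arm moves only by the tool servo_tool, never from a script. Its argument "rows" is a list of rows, each a list of 7 numbers: the turn, a rotation vector about the tool's x, y, z as a fraction of full scale, then the shift along the tool's x, y, z as a fraction of full scale, then the finger opening in mm, from 0 to 87.8. A call has 1 to 10 rows; each row is the pose to reach, as a shift and turn from the pose commanded when the call began, along the tool's axes at that moment; what a row does not reach only later rows make up. Full scale, the value 1, is 20 cm for a shift and 1.5 rad for a turn. A row lasts 1/8 s, in which the tool goes at most 62.5 mm and 10.7 degrees, less where a joint would pass 70% of its speed; a pose out of reach is approached as far as the arm can. A call with a number of a shift or a turn outside -1 to 1 is refused whole. A call with a gripper value outside its range is refused whole. The fingers move at their own pace and stop on an object; the grip force is fixed at half the most. Time passes only in rows, so rows that repeat a pose let the fingers close. It gives the time, the measured TCP pose, the force, the opening and the grip force at its end, in the units of the state.
- ctrl.get_obs(): the state, without advancing time (a new reading comes with each control period).
- ctrl.get_image(name): name is "scene" or "top" or "wrist"; returns (picture, depth): 384x512x3 uint8, red, green, blue; 384x512 float32, mm along the optical axis (not along the pixel's ray), 0 where there is no reading.
- ctrl.camera_info(name): a dict with "intrinsics" (3x3 intrinsics, pixels), "k1" (the pictures are not rectified: a ray, as slopes to the right and down, at radius r is drawn at 1 + k1 r^2 times it, then the intrinsics apply), "R" (3x3) and "t" (3): a world point X has camera coordinates R X + t. Camera axes: x right, y down, z forward; pixel columns grow to the right and rows downward; lengths in mm; the calibration is good to about 2 mm. A picture is of the moment at which its call begins: read the wrist's pose just before it. camera_info takes no time and is no camera call; for the wrist camera it gives the pose at the moment of the call.
- ctrl.close_job(): hands the job in; it is judged then, once.
The state is a dict: "t": time; "qpos": joint angles; "qvel": joint speeds; "joint_torque": joint torques, N m; "ee_pos": TCP position; "orientation": TCP orientation; "ft_force": force on the tool from outside, world axes, zero at the start; "moment": the same for the moment, N m; "width": finger opening in mm; "grasp_force": force on a finger pad.
Only numpy, scipy, OpenCV 4.12 (cv2) and the standard library are available. Lean on these libraries where they do the work, as an engineer would, in place of code of your own. Each camera call takes 0.05 s, during which the arm holds its last target. There are 200 camera calls.

## Task

The mitre gauge on the table must be reset for the next cut. Loosen its clamp knob by turning it counterclockwise all the way, swing the guide arm by its upright post until its pointer is in line with the steel index tab on the rim, then turn the knob clockwise all the way to clamp the arm there. Do not shift the index tab or the tape measure and the roll of tape beside the gauge.

Things in the scene. Friction and masses are not known exactly. Their poses are not given: they have to be found in the camera images.
- knob_grip (a point): Clamp knob: black upright T-bar 64 long, 16 wide, 32 high (50 to 82 mm above table), over the pivot of a fan-shaped plywood plate fixed to the table (12 thick, pivot to rim 185). This point: middle of the bar, on the pivot axis, 66 mm up. x axis along the bar (pinch across it, along y), z up. Beneath: the arm's round hub, 96 across, top 21 mm up, and the knob's hub, 36 across, top 41 mm up.
- clamp_knob (a joint): Turn of the clamp knob, rad: 0 is fully tight (end stop), 1.4 is fully loose (end stop); it grows counterclockwise seen from above. The arm is gripped below about 0.5 and free above 0.9. A stiff knob (about 0.15 N m); it stays where it is left.
- post_grip (a point): Black round upright post, 22 diameter, 25 to 75 mm above table, on the flat aluminium guide arm, 118 mm from the pivot axis. This point: on its axis, 50 mm up; x axis outward along the arm. The arm (24 wide, top 21 mm up) swings level about the pivot, 0.95 rad either side of the fan's middle, and stays where left; knob loose: about 1 N at the post moves it; tight: takes over 10 N.
- pointer_tip (a point): Point of the guide arm's V-shaped outer end, 150 mm from the pivot axis, 21 mm above the table; its x axis points outward along the arm.
- tab_tip (a point): Inward point of the dark steel index tab clipped on the plate's curved rim (20 wide, 38 long, top 21 mm above the table). The point is 153 mm from the pivot axis, so it is 3 mm from the pointer when they are in line; its x axis points outward from the pivot.
- tape_measure: Bystander: orange tape measure 66x78x38, loose beside the gauge; origin at the centre of its underside.
- duct_tape: Bystander: small black roll of tape 59x57x19 lying flat, loose on the other side of the gauge; origin at the centre of its underside.

How it is judged:
By the outcome, as a careful person would: the job done as asked, in the order asked, and still so for the second after the job is handed in, with the robot touching nothing.
It also fails if it takes over 64 s, if anything falls off the work surface, if the arm or the gripper's body presses on something with over 40 N, if the wrist force passes 120 N, or if a joint passes its speed limit or range.

## Working session

There is one attempt and no reset: what is moved stays moved. The work goes in short steps, Python scripts to look and compute and a tool call to move; the robot and the scene stay as the last step left them, time stands still between calls to the robot, and variables do not carry over. Pictures are saved under pics/ and viewed, at most 10 in all, crops included, and the job is handed in when it is done.

Besides the shell and the picture viewer there is one more tool, called after ">>>" by a JSON object that holds its "name" and its "arguments", one argument or row to a line. servo_tool: Moves the arm, as the interface text tells. Its arguments: {"type":"object","properties":{"rows":{"type":"array","items":{"type":"array","items":{"type":"number"}}}},"required":["rows"]}

```bash
mkdir -p pics; cat > h.py <<'E'
import numpy as np, cv2
from workcell import ctrl
def ray(info,uv):
    K=np.array(info["intrinsics"],float);R=np.array(info["R"]);t=np.array(info["t"])
    k=float(np.ravel(info["k1"])[0])
    p=cv2.undistortPoints(np.array([[uv]],float),K,np.array([k,0,0,0,0.]))[0,0]
    return -R.T@t, R.T@np.array([p[0],p[1],1.])
def onz(info,uv,z):
    o,d=ray(info,uv); return o+d*(z-o[2])/d[2]
def proj(info,X):
    R=np.array(info["R"]);t=np.array(info["t"]);c=R@np.array(X,float)+t
    s=c[:2]/c[2]; k=float(np.ravel(info["k1"])[0]); s=s*(1+k*(s@s)); K=np.array(info["intrinsics"]); return (K@np.r_[s,1])[:2]
def snap(n,f):
    i=ctrl.camera_info(n); im,d=ctrl.get_image(n); cv2.imwrite(f"pics/{f}.png",im[:,:,::-1]); np.save(f"pics/{f}.npy",d); return i,im,d
E
python3 - <<'E'
from h import *
for n in("top","scene"):
    i,im,d=snap(n,n+"0"); R=np.array(i["R"]);print(n,-R.T@np.array(i["t"]),R[2],i["k1"])
a=[cv2.imread(f"pics/{n}0.png") for n in("top","scene")]
s=ctrl.get_obs();print(s["t"],s["ee_pos"],s["orientation"])
E
```

```text
top [352.32553305 115.76145008 919.60300225] [ 0.20782997 -0.01567927 -0.9780393 ] -0.055055525444203585
scene [  44.0016618  -215.63070899  760.00476497] [ 0.54062896  0.35169251 -0.76422033] -0.12040949335266302
0.1 [211.03889322 587.7620975  221.98409258] [-5.38804393e-01 -3.09481179e+00  2.12846923e-03]
```

View pics/top0.png

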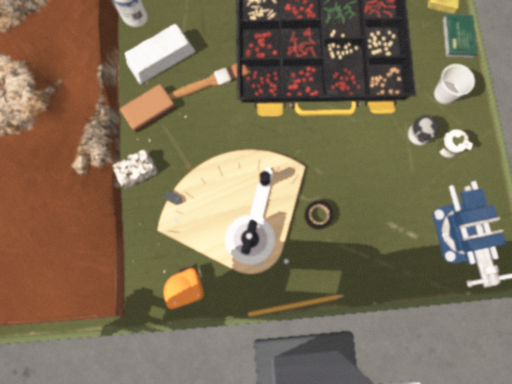

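View pics/scene0.png

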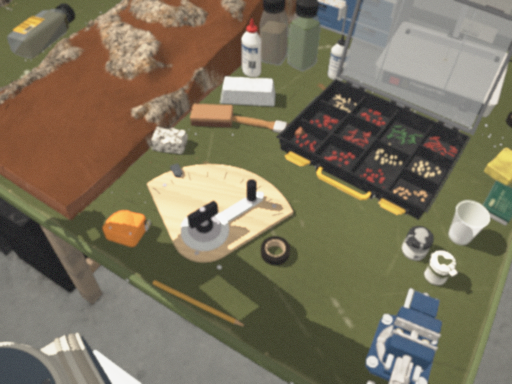

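The top view shows the knob at about (249,236), the post at (265,178), the tab at (175,198), the orange tape measure at (183,288) and the tape roll at (318,214). Next I measure them by dark mask.

```bash
python3 - <<'E'
from h import *
for n,box in(("top",(150,140,345,310)),("scene",(140,150,300,270))):
    i=ctrl.camera_info(n); im=cv2.imread(f"pics/{n}0.png"); d=np.load(f"pics/{n}0.npy")
    x0,y0,x1,y1=box
    hsv=cv2.cvtColor(im,cv2.COLOR_BGR2HSV); m=((hsv[...,2]<75)&~((hsv[...,1]>110)&(hsv[...,0]>25)&(hsv[...,0]<60))).astype(np.uint8)
    mm=np.zeros_like(m);mm[y0:y1,x0:x1]=m[y0:y1,x0:x1]
    c,l,s,ce=cv2.connectedComponentsWithStats(mm)
    for k in range(1,c):
        if s[k,4]>25: 
            z=np.median(d[l==k]); u=ce[k]; o,r=ray(i,u); 
            print(n,u.round(1),s[k],"z by depth",(o+r*z)[2].round(), "z21",onz(i,u,21)[:2].round(1),"z50",onz(i,u,50)[:2].round(1),"z75",onz(i,u,75)[:2].round(1))
    cr=cv2.resize(im[y0:y1,x0:x1],None,fx=4,fy=4) if n=="scene" else cv2.resize(im[y0:y1,x0:x1],None,fx=3.5,fy=3.5,interpolation=cv2.INTER_CUBIC)
    cv2.imwrite(f"pics/{n}crop.png",cr)
E
```

```text
top [158.6 159.9] [150 151  19  22 217] z by depth 0.0 z21 [620.9 310.2] z50 [612.3 304. ] z75 [604.8 298.5]
top [264.6 178.1] [261 172   9  13  91] z by depth 74.0 z21 [563.9 100.4] z50 [557.1 100.9] z75 [551.2 101.3]
top [323.6 213.5] [305 199  34  30 394] z by depth 15.0 z21 [482.5  -8.7] z50 [478.3  -4.6] z75 [474.6  -1.2]
top [315.4 215. ] [313 209   8  12  42] z by depth 1.0 z21 [481.    7.9] z50 [476.9  11.4] z75 [473.3  14.4]
top [249.9 238.3] [242 221  17  33 282] z by depth 79.0 z21 [447.1 139.5] z50 [444.  138.8] z75 [441.4 138.1]
top [269.2 279.1] [ 177  236  168   74 5306] z by depth 2.0 z21 [366.  109.4] z50 [365.6 109.6] z75 [365.2 109.7]
top [156.3 300.8] [150 290  18  20 141] z by depth 1.0 z21 [344.1 326.8] z50 [344.3 320. ] z75 [344.6 314.1]
top [337.  301.9] [324 297  21   9  87] z by depth 1.0 z21 [311.8 -14.7] z50 [313.1 -10.5] z75 [314.3  -6.8]
top [309. 307.] [296 304  27   6  59] z by depth 1.0 z21 [307.5  39.2] z50 [308.9  41.6] z75 [310.2  43.8]
scene [188.6 151.4] [185 150   9   4  28] z by depth 1.0 z21 [603.1 293.8] z50 [581.1 273.8] z75 [562.2 256.5]
scene [293.2 150.9] [283 150  17   5  36] z by depth 24.0 z21 [732.3  94.6] z50 [705.3  82.4] z75 [682.   71.9]
scene [251.3 190.2] [248 181   8  20 142] z by depth 63.0 z21 [581.8 112.5] z50 [560.7  99.6] z75 [542.5  88.5]
scene [203.1 218. ] [189 202  28  31 468] z by depth 67.0 z21 [467.6 154.9] z50 [451.  140.3] z75 [436.7 127.8]
scene [181.1 257.4] [ 140  227  113   43 1300] z by depth 5.0 z21 [370.2 135.3] z50 [357.4 121.5] z75 [346.3 109.7]
scene [279.  254.8] [261 237  36  30 442] z by depth 14.0 z21 [474.6 -16.4] z50 [457.7 -24.2] z75 [443.1 -31. ]
```

View pics/topcrop.png

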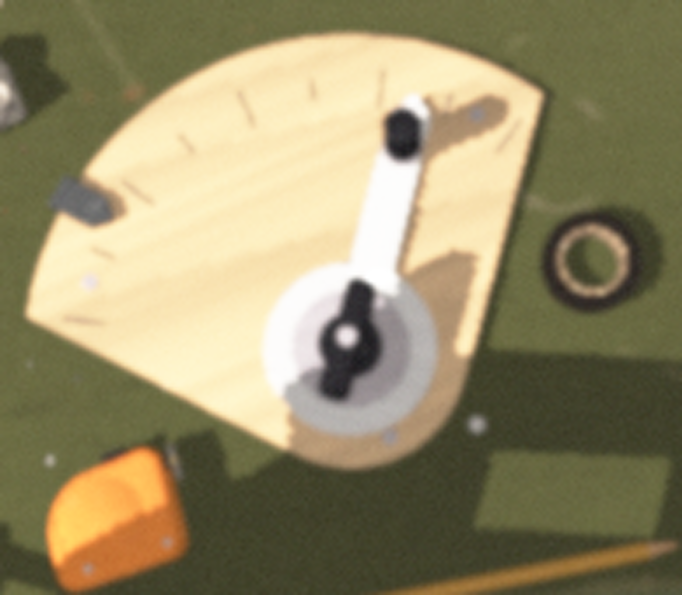

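```bash
cat >> h.py <<'E'
from scipy.spatial.transform import Rotation as Ro
def plan(xyz,head):
    "fractions from the present pose to TCP xyz with tool down, tool x heading head(deg)"
    s=ctrl.get_obs();R=Ro.from_rotvec(s["orientation"]);h=np.radians(head)
    x=np.array([np.cos(h),np.sin(h),0]);z=np.array([0,0,-1.]);T=Ro.from_matrix(np.c_[x,np.cross(z,x),z])
    return (R.inv()*T).as_rotvec()/1.5,R.inv().apply(np.array(xyz)-s["ee_pos"])/200
E
python3 - <<'E'
from h import *
i=ctrl.camera_info("top"); P=lambda u,v,z: onz(i,(150+u/3.5,140+v/3.5),z)[:2].round(1)
a,b=P(360,285,82),P(335,398,82); print("bar",a,b,np.linalg.norm(a-b),np.degrees(np.arctan2(*(a-b)[::-1])),"mid",(a+b)/2)
hub=P(350,349,21);tab=P(112,215,21);post=P(403,134,70);pt=P(417,98,21)
for n,p in(("hub",hub),("tab",tab),("post",post),("ptr",pt)): print(n,p,np.linalg.norm(p-hub),np.degrees(np.arctan2(*(p-hub)[::-1])))
print(plan([480,110,300],-15))
E
```

```text
bar [470.8 130. ] [413.6 147.8] 59.905592393365076 -17.28555729639991 mid [442.2 138.9]
hub [444.2 139.6] 0.0 0.0
tab [531.5 267.4] 154.7712182545579 55.663072125268386
post [552.  100.3] 114.7402719187993 -20.030035295817044
ptr [583.9  89.5] 148.41192674445 -19.729134607343116
(array([-4.97140661e-05,  1.40128208e-03,  2.03909883e+00]), array([-2.07299368, -1.79430908, -0.38759728]))
```

>>> {"name": "servo_tool", "arguments": {
  "rows": [
    [0,0,0.9,-1,-0.88,-0.38,87],
    [0,0,0.9,-1,-0.88,-0.38,87],
    [0,0,0.9,-1,-0.88,-0.38,87],
    [0,0,0.9,-1,-0.88,-0.38,87],
    [0,0,0.9,-1,-0.88,-0.38,87],
    [0,0,0.9,-1,-0.88,-0.38,87],
    [0,0,0.9,-1,-0.88,-0.38,87],
    [0,0,0.9,-1,-0.88,-0.38,87],
    [0,0,0.9,-1,-0.88,-0.38,87]
  ]
}}

```text
t: 1.23
ee_pos: [339.8, 354.9, 298.5]
orientation: [-2.352, -2.083, 0.001]
ft_force: [-0.4, -0.4, -0.2]
width: 87.3
grasp_force: 0.0
```

```bash
python3 - <<'E'
from h import *
print(plan([443,138,290],-17))
i=ctrl.camera_info("wrist");R=np.array(i["R"]);o=-R.T@np.array(i["t"]);s=ctrl.get_obs();Q=Ro.from_rotvec(s["orientation"]);print(Q.inv().apply(o-s["ee_pos"]),Q.inv().apply(R[2]))
E
```

```text
(array([4.07852677e-05, 3.34175016e-04, 1.16429383e+00]), array([-1.01447656,  0.64327702,  0.04253059]))
[  79.29169084   -1.08535205 -161.9982521 ] [-2.87016214e-01 -5.33628353e-04  9.57925575e-01]
```

>>> {"name": "servo_tool", "arguments": {
  "rows": [
    [0,0,1,-1,0.64,0,87],
    [0,0,1,-1,0.64,0,87],
    [0,0,1,-1,0.64,0,87],
    [0,0,1,-1,0.64,0,87],
    [0,0,1,-1,0.64,0,87],
    [0,0,1,-1,0.64,0,87],
    [0,0,1,-1,0.64,0,87],
    [0,0,1,-1,0.64,0,87],
    [0,0,1,-1,0.64,0,87],
    [0,0,1,-1,0.64,0,87]
  ]
}}

```text
t: 2.48
ee_pos: [442.2, 140.8, 298.6]
orientation: [3.141, -0.076, -0.0]
ft_force: [-0.9, 0.3, -0.8]
width: 87.1
grasp_force: 0.0
```

```bash
python3 - <<'E'
from h import *
i,im,d=snap("wrist","w1"); s=ctrl.get_obs(); print(s["t"],s["ee_pos"],s["qpos"]); print(plan([443,138,200],-17))
for X in([443,138,82],[555,100,75],[585,89,21],[531,267,21]): print(proj(i,X).round())
cv2.imwrite("pics/w1b.png",cv2.resize(im[:,:,::-1],(768,576)))
E
```

```text
2.525 [442.19651561 140.73569825 298.64102333] [ 2.82491612e-01  8.97760026e-02  1.89243404e+00 -1.59125030e-05
  1.15948258e+00  1.90250108e+00]
(array([3.81451661e-05, 5.57179978e-05, 1.64999463e-01]), array([0.00472964, 0.01344147, 0.49320532]))
[256. 166.]
[281.  80.]
[284.  61.]
[169. 106.]
```

View pics/w1b.png

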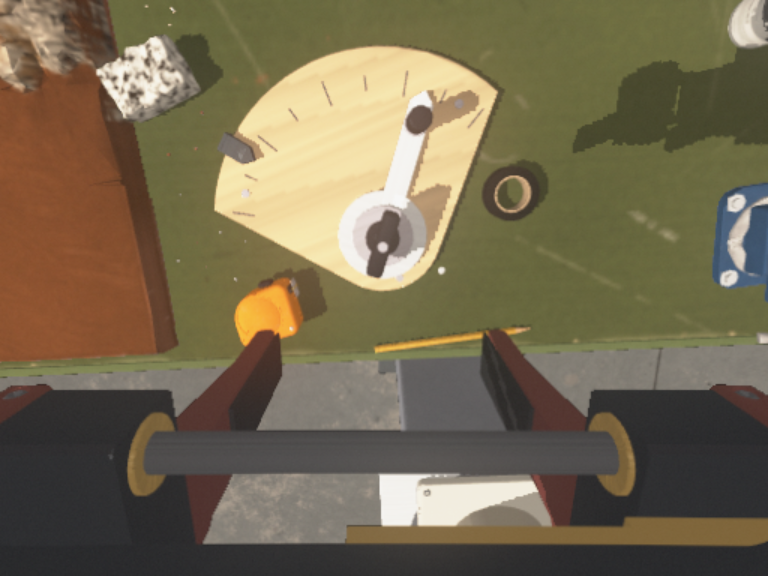

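The wrist view at 1.5x shows the knob bar from (393,212) to (372,275), the post top at (420,112), the pointer tip near (423,93), the tab's inner tip near (254,158) and the hub centred near (382,236).

```bash
python3 - <<'E'
from h import *
i=ctrl.camera_info("wrist"); P=lambda u,v,z: onz(i,(u/1.5,v/1.5),z)[:2].round(1)
im=cv2.imread("pics/w1.png"); g=cv2.cvtColor(im,cv2.COLOR_BGR2GRAY)
for n,b,z in(("bar",(240,136,275,190),80),("post",(265,65,292,92),60)):
    x0,y0,x1,y1=b; m=(g[y0:y1,x0:x1]<70).astype(np.uint8)
    c,l,s,ce=cv2.connectedComponentsWithStats(m);k=1+np.argmax(s[1:,4]);pts=np.argwhere(l==k)[:,::-1].astype(np.float32)
    w=np.array([onz(i,p+[x0,y0],z)[:2] for p in pts],np.float32);r=cv2.minAreaRect(w)
    print(n,s[k],w.mean(0),r)
a,b=P(393,212,82),P(372,275,82);print("bar",a,b,(a+b)/2,np.linalg.norm(a-b),np.degrees(np.arctan2(*(a-b)[::-1])))
hub=P(382,236,21);post=P(419,113,72)
for n,p in(("hub",hub),("post",post),("ptr",P(423,93,21)),("tab",P(254,158,21))): print(n,p,np.linalg.norm(p-hub),np.degrees(np.arctan2(*(p-hub)[::-1])))
E
```

```text
Traceback (most recent call last):
ValueError: attempt to get argmax of an empty sequence
```

```bash
python3 - <<'E'
from h import *
i=ctrl.camera_info("wrist"); P=lambda u,v,z: onz(i,(u/1.5,v/1.5),z)[:2].round(1)
a,b=P(393,212,82),P(372,275,82);print("bar",a,b,(a+b)/2,np.linalg.norm(a-b),np.degrees(np.arctan2(*(a-b)[::-1])))
hub=P(382,236,21);post=P(419,113,72)
for n,p in(("hub",hub),("post",post),("ptr",P(423,93,21)),("tab",P(254,158,21))): print(n,p,np.linalg.norm(p-hub),np.degrees(np.arctan2(*(p-hub)[::-1])))
print(plan([443,139,200],-18))
E
```

```text
bar [477.1 128.1] [418.3 150.7] [447.7 139.4] 62.993650473678706 -21.024450670162924
hub [445.1 139.5] 0.0 0.0
post [560.7 101.6] 121.65430530811479 -18.151972228339464
ptr [584.   92.5] 146.63631882995426 -18.694427611782228
tab [531.8 266.5] 153.77220164906265 55.67953898198434
(array([3.86443533e-05, 5.54036669e-05, 1.76634991e-01]), array([0.0044837 , 0.00844752, 0.49320511]))
```

>>> {"name": "servo_tool", "arguments": {
  "rows": [
    [0,0,0.19,0.015,0.006,0.25,87],
    [0,0,0.19,0.015,0.006,0.5,87],
    [0,0,0.19,0.015,0.006,0.75,87],
    [0,0,0.19,0.015,0.006,0.9,87],
    [0,0,0.19,0.015,0.006,0.95,87]
  ]
}}

```text
t: 3.15
ee_pos: [444.1, 139.0, 107.1]
orientation: [3.096, -0.525, -0.005]
ft_force: [1.1, -0.0, 0.2]
width: 87.0
grasp_force: 0.0
```

```bash
python3 - <<'E'
from h import *
print(plan([445,139.5,49],-19))
E
```

```text
(array([ 0.00126764,  0.0017975 , -0.00293165]), array([ 0.0042155 , -0.00414095,  0.29038464]))
```

>>> {"name": "servo_tool", "arguments": {
  "rows": [
    [0,0,0,0.004,-0.003,0.15,87],
    [0,0,0,0.004,-0.003,0.29,87],
    [0,0,0,0.004,-0.003,0.29,60],
    [0,0,0,0.004,-0.003,0.29,30],
    [0,0,0,0.004,-0.003,0.29,5],
    [0,0,0,0.004,-0.003,0.29,5],
    [0,0,0,0.004,-0.003,0.29,5],
    [0,0,0,0.004,-0.003,0.29,5]
  ]
}}

```text
t: 4.15
ee_pos: [446.2, 139.6, 50.9]
orientation: [-3.097, 0.529, -0.0]
ft_force: [0.2, -0.3, -0.6]
width: 30.3
grasp_force: 0.0
```

>>> {"name": "servo_tool", "arguments": {
  "rows": [
    [0,0,0,0,0,0,5],
    [0,0,0,0,0,0,5],
    [0,0,0,0,0,0,5],
    [0,0,0,0,0,0,5]
  ]
}}

```text
t: 4.65
ee_pos: [446.0, 139.4, 50.7]
orientation: [3.096, -0.529, -0.0]
ft_force: [-0.5, -3.1, 0.8]
width: 15.9
grasp_force: 30.0
```

>>> {"name": "servo_tool", "arguments": {
  "rows": [
    [0,0,-0.1,0,0,0,5],
    [0,0,-0.2,0,0,0,5],
    [0,0,-0.3,0,0,0,5],
    [0,0,-0.4,0,0,0,5],
    [0,0,-0.5,0,0,0,5],
    [0,0,-0.6,0,0,0,5],
    [0,0,-0.7,0,0,0,5],
    [0,0,-0.8,0,0,0,5],
    [0,0,-0.88,0,0,0,5],
    [0,0,-0.91,0,0,0,5]
  ]
}}

```text
t: 5.9
ee_pos: [446.4, 138.5, 50.7]
orientation: [2.733, 1.546, -0.001]
ft_force: [2.9, -12.3, 1.8]
width: 15.9
grasp_force: 30.0
```

```bash
python3 - <<'E'
from h import *
s=ctrl.get_obs();print(s["ft_force"],s["moment"],s["qpos"],s["ee_pos"],s["width"])
x=Ro.from_rotvec(s["orientation"]).as_matrix()[:,0];print(np.degrees(np.arctan2(x[1],x[0])))
E
```

```text
[  2.88311802 -12.25919555   1.78141525] [-2.01523602 -0.34649936 -0.12148517] [ 0.27625827  0.49305135  2.06885777 -0.00259691  0.5798708   0.81964088] [446.3939325  138.46708984  50.65084853] 15.895145242750191
58.99091809511114
```

>>> {"name": "servo_tool", "arguments": {
  "rows": [
    [0,0,-0.03,0,0,0,5],
    [0,0,-0.06,0,0,0,5],
    [0,0,-0.06,0,0,0,5]
  ]
}}

```text
t: 6.28
ee_pos: [446.6, 138.8, 50.7]
orientation: [2.665, 1.662, 0.0]
ft_force: [2.5, -10.3, 0.8]
width: 17.2
grasp_force: 31.2
```

```bash
python3 - <<'E'
from h import *
s=ctrl.get_obs();print(s["ft_force"],s["moment"])
x=Ro.from_rotvec(s["orientation"]).as_matrix()[:,0];print(np.degrees(np.arctan2(x[1],x[0])))
E
```

```text
[  2.52834793 -10.26153778   0.75972672] [-1.5860798  -0.39485142 -0.7583784 ]
63.913535794322875
```

>>> {"name": "servo_tool", "arguments": {
  "rows": [
    [0,0,0.03,0,0,0,50],
    [0,0,0.03,0,0,0,50],
    [0,0,0.03,0,0,0,60],
    [0,0,0.03,0,0,-0.15,60],
    [0,0,0.03,0,0,-0.3,60],
    [0,0,0.03,0,0,-0.3,60]
  ]
}}

```text
t: 7.02
ee_pos: [447.5, 140.2, 112.4]
orientation: [2.7, 1.605, 0.006]
ft_force: [0.1, 0.3, -0.7]
width: 60.1
grasp_force: 0.0
```

```bash
python3 - <<'E'
from h import *
s=ctrl.get_obs();print(s["ee_pos"],s["width"],s["ft_force"],plan([556.5,101,105],-19))
E
```

```text
[447.54234171 140.17277921 112.36395365] 60.133310191752095 [ 0.14820529  0.26064456 -0.71959376] (array([ 2.49360969e-04, -3.05920731e-03,  9.36125225e-01]), array([0.08816625, 0.57204402, 0.03879431]))
```

>>> {"name": "servo_tool", "arguments": {
  "rows": [
    [0,0,0.12,0.02,0.1,0,60],
    [0,0,0.24,0.04,0.2,0,60],
    [0,0,0.36,0.06,0.3,0,60],
    [0,0,0.48,0.08,0.4,0,60],
    [0,0,0.6,0.088,0.5,0,60],
    [0,0,0.72,0.088,0.57,0,60],
    [0,0,0.84,0.088,0.57,0,60],
    [0,0,0.94,0.088,0.57,0,60],
    [0,0,0.94,0.088,0.57,0,60]
  ]
}}

```text
t: 8.15
ee_pos: [554.0, 100.4, 109.5]
orientation: [3.097, -0.526, -0.003]
ft_force: [1.2, 1.0, 0.9]
width: 60.1
grasp_force: 0.0
```

```bash
python3 - <<'E'
from h import *
i,im,d=snap("wrist","w2"); s=ctrl.get_obs();print(s["t"],s["ee_pos"],s["width"],plan([556.5,101,31],-19))
for X in([556.5,101,75],[586,90,21],[445,139,82]): print(proj(i,X).round())
E
```

```text
8.2 [554.07837016 100.50285722 109.69158447] 60.067677945910674 (array([ 0.00042779,  0.00084107, -0.00210271]), array([ 0.01111529, -0.00657909,  0.39344007]))
[252. 211.]
[253. 159.]
[254. 342.]
```

View pics/w2.png

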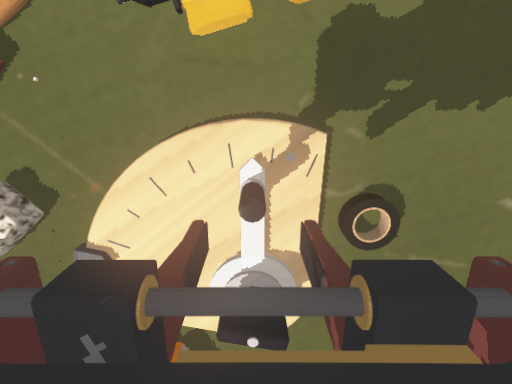

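The pointer tip at (253,159) and the post top at (252,207) match the prediction, so I descend and grip.

>>> {"name": "servo_tool", "arguments": {
  "rows": [
    [0,0,0,0.013,-0.004,0.2,60],
    [0,0,0,0.013,-0.004,0.38,60],
    [0,0,0,0.013,-0.004,0.38,35],
    [0,0,0,0.013,-0.004,0.38,10],
    [0,0,0,0.013,-0.004,0.38,10],
    [0,0,0,0.013,-0.004,0.38,10],
    [0,0,0,0.013,-0.004,0.38,10],
    [0,0,0,0.013,-0.004,0.38,10]
  ]
}}

```text
t: 9.2
ee_pos: [558.1, 100.5, 35.7]
orientation: [-3.096, 0.528, -0.003]
ft_force: [-1.5, -0.2, 6.9]
width: 21.4
grasp_force: 30.0
```

```bash
python3 - <<'E'
from h import *
s=ctrl.get_obs();print(s["ee_pos"],s["width"],s["grasp_force"],s["ft_force"])
x=Ro.from_rotvec(s["orientation"]).as_matrix()[:,0];h=np.degrees(np.arctan2(x[1],x[0]));print(h)
c=np.array([445,139.]);v=s["ee_pos"][:2]-c;r=np.linalg.norm(v);a0=np.degrees(np.arctan2(v[1],v[0]));print(r,a0)
for k in range(1,9):
    da=k*9.; p=c+r*np.array([np.cos(np.radians(a0+da)),np.sin(np.radians(a0+da))]); t,q=plan([*p,s["ee_pos"][2]],h+da); print(da,t.round(3),q.round(3))
E
```

```text
[558.12305137 100.50450418  35.72426542] 21.367331526967227 30.001656711101532 [-1.50747227 -0.24350904  6.89208528]
-19.370285178079797
119.4936314199542 -18.79331298293325
9.0 [-0.    -0.001 -0.105] [-0.008 -0.093  0.   ]
18.0 [-0.    -0.001 -0.209] [-0.031 -0.184  0.   ]
27.0 [-0.    -0.001 -0.314] [-0.068 -0.271  0.   ]
36.0 [-0.    -0.001 -0.419] [-0.118 -0.35   0.   ]
45.0 [-0.    -0.001 -0.524] [-0.179 -0.421  0.   ]
54.0 [-0.    -0.001 -0.628] [-0.251 -0.481  0.   ]
63.0 [ 0.    -0.001 -0.733] [-0.332 -0.529 -0.   ]
72.0 [ 0.    -0.001 -0.838] [-0.419 -0.564 -0.   ]
```

>>> {"name": "servo_tool", "arguments": {
  "rows": [
    [0,0,-0.105,-0.008,-0.093,0,10],
    [0,0,-0.209,-0.031,-0.184,0,10],
    [0,0,-0.314,-0.068,-0.271,0,10],
    [0,0,-0.419,-0.118,-0.35,0,10],
    [0,0,-0.524,-0.179,-0.421,0,10],
    [0,0,-0.628,-0.251,-0.481,0,10],
    [0,0,-0.733,-0.332,-0.529,0,10],
    [0,0,-0.838,-0.419,-0.564,0,10],
    [0,0,-0.838,-0.419,-0.564,0,10],
    [0,0,-0.838,-0.419,-0.564,0,10]
  ]
}}

```text
t: 10.45
ee_pos: [515.9, 234.6, 35.7]
orientation: [2.814, 1.395, 0.001]
ft_force: [-0.4, -2.9, 7.1]
width: 21.8
grasp_force: 30.0
```

```bash
python3 - <<'E'
from h import *
i,im,d=snap("wrist","w3"); s=ctrl.get_obs();print(s["t"],s["ee_pos"],s["width"],s["ft_force"])
x=Ro.from_rotvec(s["orientation"]).as_matrix()[:,0];print(np.degrees(np.arctan2(x[1],x[0])));v=s["ee_pos"][:2]-[445,139];print(np.linalg.norm(v),np.degrees(np.arctan2(v[1],v[0])))
cv2.imwrite("pics/w3b.png",cv2.resize(im[60:260,120:390,::-1],None,fx=2.8,fy=2.8,interpolation=cv2.INTER_CUBIC))
E
```

```text
10.5 [516.04307547 234.49435226  35.65615393] 21.323412285029463 [-0.87063462 -3.20859845  7.30328225]
52.70971676170582
119.02222433659074 53.352576495660145
```

View pics/w3b.png

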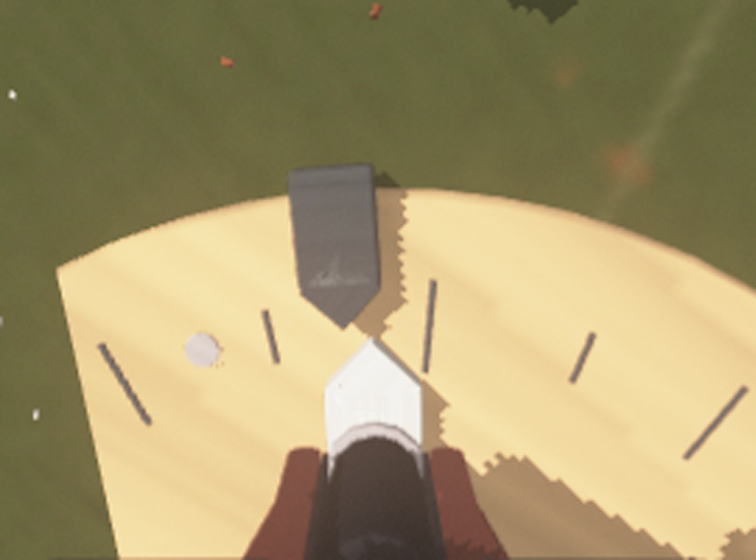

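The crop shows the pointer tip at (373,338) and the tab tip at (344,328), so a few degrees of swing remain.

```bash
python3 - <<'E'
from h import *
i=ctrl.camera_info("wrist");c=np.array([445,139.])
A=[]
for u in((373,337.5),(344,328)):
    p=onz(i,(120+u[0]/2.8,60+u[1]/2.8),21)[:2]-c; A.append(np.degrees(np.arctan2(p[1],p[0])));print(p+c,np.linalg.norm(p),A[-1])
s=ctrl.get_obs();da=A[1]-A[0];v=s["ee_pos"][:2]-c;q=Ro.from_euler('z',da,degrees=True).as_matrix()[:2,:2]@v+c
x=Ro.from_rotvec(s["orientation"]).as_matrix()[:,0];h=np.degrees(np.arctan2(x[1],x[0]));print(da,plan([*q,s["ee_pos"][2]],h+da))
E
```

```text
[534.73590841 261.71823662] 152.0272964241655 53.824410181486755
[530.66287487 267.76010264] 154.65216507327253 56.364554046882965
2.5401438653962103 (array([ 0.00060136, -0.00020101, -0.02955601]), array([-8.80631662e-04, -2.63667078e-02, -2.38829355e-05]))
```

>>> {"name": "servo_tool", "arguments": {
  "rows": [
    [0,0,-0.03,-0.001,-0.027,0,10],
    [0,0,-0.03,-0.001,-0.027,0,10],
    [0,0,-0.03,-0.001,-0.027,0,10]
  ]
}}

```text
t: 10.88
ee_pos: [511.7, 237.5, 35.7]
orientation: [2.783, 1.457, 0.001]
ft_force: [-1.6, -4.1, 8.4]
width: 21.7
grasp_force: 30.0
```

```bash
python3 - <<'E'
from h import *
i,im,d=snap("wrist","w4"); s=ctrl.get_obs();print(s["t"],s["ee_pos"],s["width"],s["ft_force"])
v=s["ee_pos"][:2]-[445,139];print(np.linalg.norm(v),np.degrees(np.arctan2(v[1],v[0])))
cv2.imwrite("pics/w4b.png",cv2.resize(im[110:220,195:305,::-1],None,fx=5,fy=5,interpolation=cv2.INTER_CUBIC))
E
```

```text
10.925 [511.72374068 237.46342137  35.65730298] 21.466479229407298 [-0.9637634  -2.85367337  8.33223313]
118.94159456715133 55.8764685437729
```

View pics/w4b.png

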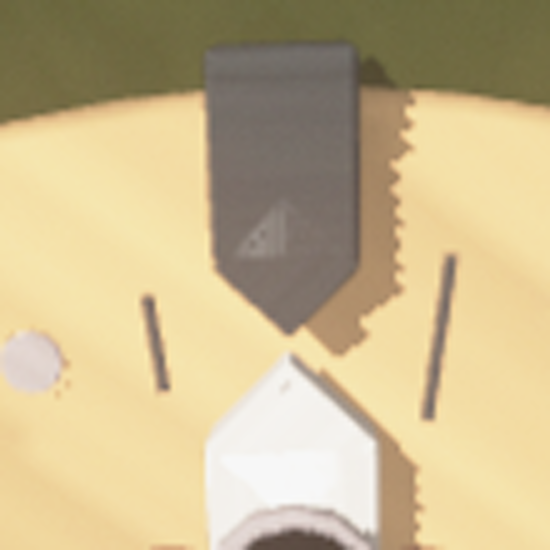

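Pointer tip (289,353) and tab tip (290,334) are in line within about 0.2 mm. Releasing now.

>>> {"name": "servo_tool", "arguments": {
  "rows": [
    [0,0,0,0,0,0,30],
    [0,0,0,0,0,0,45],
    [0,0,0,0,0,0,60],
    [0,0,0,0,0,0,60],
    [0,0,0,0,0,-0.2,60],
    [0,0,0,0,0,-0.4,60],
    [0,0,0,0,0,-0.4,60]
  ]
}}

```text
t: 11.8
ee_pos: [513.3, 238.7, 117.5]
orientation: [2.783, 1.456, 0.009]
ft_force: [0.1, -0.6, 0.2]
width: 60.0
grasp_force: 0.0
```

```bash
python3 - <<'E'
from h import *
i,im,d=snap("wrist","w5"); s=ctrl.get_obs();print(s["t"],s["ee_pos"],s["width"],s["ft_force"],plan([446,139,110],61))
print(proj(i,[530,266,21]))
E
```

```text
11.85 [512.0837275  238.09161594 115.76158057] 60.243464686484636 [-0.53607499  0.53494945  0.29870786] (array([ 0.00102555, -0.00150169, -0.0672334 ]), array([-0.59548912,  0.01117603,  0.02743866]))
[252.80585489 160.65659455]
```

>>> {"name": "servo_tool", "arguments": {
  "rows": [
    [0,0,-0.035,-0.2,0.005,0,60],
    [0,0,-0.067,-0.4,0.01,0,60],
    [0,0,-0.067,-0.55,0.01,0,60],
    [0,0,-0.067,-0.597,0.01,0,60],
    [0,0,-0.067,-0.597,0.01,0,60]
  ]
}}

```text
t: 12.48
ee_pos: [444.9, 138.5, 114.2]
orientation: [-2.708, -1.593, 0.001]
ft_force: [0.3, 0.0, 0.2]
width: 59.8
grasp_force: 0.0
```

```bash
python3 - <<'E'
from h import *
i,im,d=snap("wrist","w6"); s=ctrl.get_obs();print(s["t"],s["ee_pos"],s["width"],s["ft_force"],plan([446,138.8,50],61))
cv2.imwrite("pics/w6b.png",np.hstack([cv2.resize(im[20:,96:416,::-1],(400,455)),cv2.resize(cv2.imread("pics/w5.png")[110:210,210:298],(400,455))]))
E
```

```text
12.525 [445.49237659 138.94348572 114.40790905] 59.97052751544847 [-0.20917566 -0.75805145  0.15753922] (array([ 6.37409990e-05, -1.87491838e-04, -4.48726368e-04]), array([0.00051417, 0.00253654, 0.32203995]))
```

View pics/w6b.png

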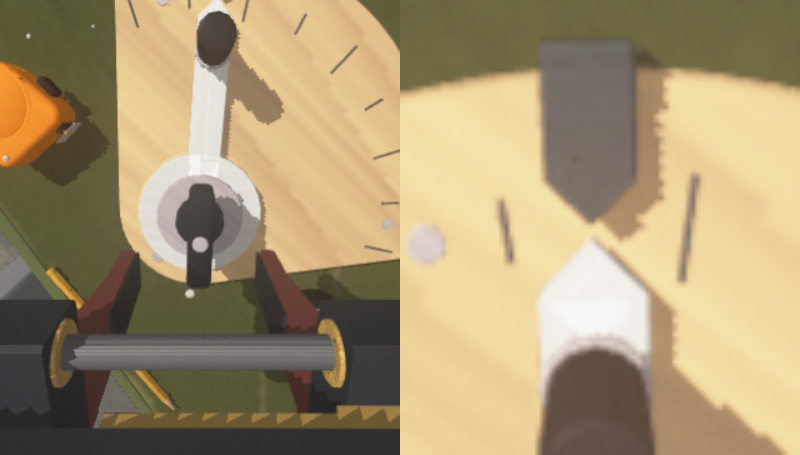

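After release the arm is still in line: right half, pointer (592,240) and tab (592,221). The bar runs vertically at (200,235), matching the tool. Gripping it.

>>> {"name": "servo_tool", "arguments": {
  "rows": [
    [0,0,0,0.001,0.002,0.16,60],
    [0,0,0,0.001,0.002,0.32,60],
    [0,0,0,0.001,0.002,0.32,40],
    [0,0,0,0.001,0.002,0.32,20],
    [0,0,0,0.001,0.002,0.32,5],
    [0,0,0,0.001,0.002,0.32,5],
    [0,0,0,0.001,0.002,0.32,5],
    [0,0,0,0.001,0.002,0.32,5],
    [0,0,0,0.001,0.002,0.32,5]
  ]
}}

```text
t: 13.65
ee_pos: [446.4, 138.4, 51.4]
orientation: [2.707, 1.592, 0.003]
ft_force: [2.8, -5.0, 5.9]
width: 16.3
grasp_force: 30.0
```

>>> {"name": "servo_tool", "arguments": {
  "rows": [
    [0,0,0.1,0,0,0,5],
    [0,0,0.2,0,0,0,5],
    [0,0,0.3,0,0,0,5],
    [0,0,0.4,0,0,0,5],
    [0,0,0.5,0,0,0,5],
    [0,0,0.6,0,0,0,5],
    [0,0,0.7,0,0,0,5],
    [0,0,0.8,0,0,0,5],
    [0,0,0.87,0,0,0,5],
    [0,0,0.9,0,0,0,5]
  ]
}}

```text
t: 14.9
ee_pos: [446.2, 139.2, 51.4]
orientation: [-3.108, 0.449, -0.003]
ft_force: [0.4, 2.6, 6.5]
width: 16.1
grasp_force: 30.0
```

>>> {"name": "servo_tool", "arguments": {
  "rows": [
    [0,0,0.03,0,0,0,5],
    [0,0,0.05,0,0,0,5],
    [0,0,0.07,0,0,0,5],
    [0,0,0.07,0,0,0,5]
  ]
}}

```text
t: 15.4
ee_pos: [446.2, 139.3, 51.4]
orientation: [-3.081, 0.607, -0.003]
ft_force: [0.8, 4.1, 6.7]
width: 16.1
grasp_force: 30.2
```

```bash
python3 - <<'E'
from h import *
s=ctrl.get_obs();print(s["ft_force"],s["moment"],s["width"],s["qpos"][5])
x=Ro.from_rotvec(s["orientation"]).as_matrix()[:,0];print(np.degrees(np.arctan2(x[1],x[0])))
E
```

```text
[0.80010012 4.10581218 6.72073124] [0.59951109 0.12204148 0.6230469 ] 16.070775678521347 2.2364586103915363
-22.28180266088126
```

>>> {"name": "servo_tool", "arguments": {
  "rows": [
    [0,0,0.02,0,0,0,5],
    [0,0,0.03,0,0,0,5],
    [0,0,0.03,0,0,0,5]
  ]
}}

```text
t: 15.78
ee_pos: [445.9, 139.3, 51.3]
orientation: [-3.067, 0.675, -0.002]
ft_force: [-1.0, 4.3, 6.6]
width: 16.5
grasp_force: 31.1
```

```bash
python3 - <<'E'
from h import *
s=ctrl.get_obs();print(s["moment"],s["width"])
E
```

```text
[0.81212349 0.30739374 0.81567599] 16.546437558882467
```

>>> {"name": "servo_tool", "arguments": {
  "rows": [
    [0,0,0,0,0,0,40],
    [0,0,0,0,0,0,60],
    [0,0,0,0,0,0,60],
    [0,0,0,0,0,0,60],
    [0,0,0,0,0,-0.25,60],
    [0,0,0,0,0,-0.5,60],
    [0,0,0,0,0,-0.8,60],
    [0,0,0,0,0,-1,60],
    [0,0,0,0,0,-1,60]
  ]
}}

```text
t: 16.9
ee_pos: [447.1, 139.0, 253.8]
orientation: [-3.064, 0.678, -0.009]
ft_force: [0.6, -0.3, -0.0]
width: 59.6
grasp_force: 0.0
```

```bash
python3 - <<'E'
from h import *
i,im,d=snap("wrist","w7"); s=ctrl.get_obs();print(s["t"],s["ee_pos"],s["ft_force"])
u=proj(i,[530,266,21]);k=proj(i,[445,139,82]);print(u,k)
a,b=max(int(u[0])-40,0),max(int(u[1])-40,0)
cv2.imwrite("pics/w7b.png",np.hstack([cv2.resize(im[b:b+80,a:a+80,::-1],(400,400),interpolation=cv2.INTER_CUBIC),cv2.resize(im[20:300,110:390,::-1],(400,400))]))
E
```

```text
16.95 [445.7975701  138.59062415 251.66145547] [-0.7855928   0.6695388  -0.59627208]
[150.70328601 150.54635481] [255.05515688 176.06674908]
```

View pics/w7b.png

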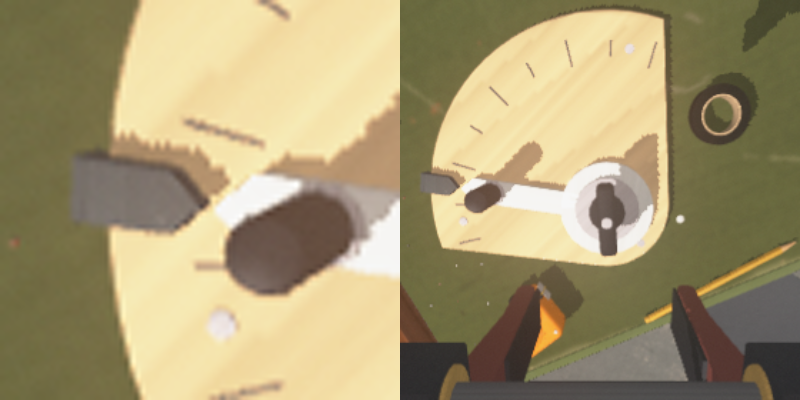

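The left half shows the pointer tip near (216,210) and the tab tip at (208,203), but the post partly hides the pointer. I'll look once more from above the arm, as before.

```bash
python3 - <<'E'
from h import *
print(plan([512,238,140],55.5))
E
```

```text
(array([-1.14370954e-05, -2.04036302e-03, -9.36304338e-01]), array([ 0.08905667, -0.58929817,  0.55957863]))
```

>>> {"name": "servo_tool", "arguments": {
  "rows": [
    [0,0,-0.12,0.02,-0.1,0,60],
    [0,0,-0.24,0.04,-0.2,0,60],
    [0,0,-0.36,0.06,-0.3,0,60],
    [0,0,-0.48,0.08,-0.4,0.1,60],
    [0,0,-0.6,0.09,-0.5,0.2,60],
    [0,0,-0.72,0.09,-0.59,0.35,60],
    [0,0,-0.84,0.09,-0.59,0.5,60],
    [0,0,-0.936,0.09,-0.59,0.56,60],
    [0,0,-0.936,0.09,-0.59,0.56,60],
    [0,0,-0.936,0.09,-0.59,0.56,60]
  ]
}}

```text
t: 18.2
ee_pos: [511.1, 237.7, 138.1]
orientation: [-2.783, -1.458, 0.002]
ft_force: [0.4, 0.2, -0.8]
width: 59.9
grasp_force: 0.0
```

```bash
python3 - <<'E'
from h import *
i,im,d=snap("wrist","w8"); s=ctrl.get_obs();print(s["t"],s["ee_pos"],s["ft_force"])
u=proj(i,[530,266,21]);print(u);a,b=int(u[0])-40,int(u[1])-40;print(a,b)
cv2.imwrite("pics/w8b.png",cv2.resize(im[b:b+80,a:a+80,::-1],(560,560),interpolation=cv2.INTER_CUBIC))
E
```

```text
18.25 [511.43356297 237.84502195 138.65545911] [ 0.67140666 -0.58121036 -0.41710612]
[254.48881869 154.53290969]
214 114
```

View pics/w8b.png

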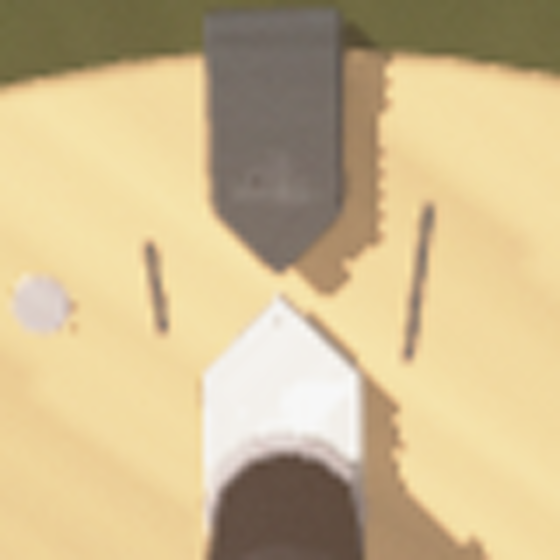

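The pointer tip (280,297) and tab tip (280,270) are in line. The knob is at its stop and the gripper is clear, so I hand in.

```bash
python3 -c "
from workcell import ctrl
print(ctrl.close_job())"
```

```text
the job is handed in; nothing more can be done
None
```

I loosened the knob to its stop, swung the arm until the pointer was in line with the index tab (within about 0.2 mm in the last picture), clamped the knob to its tight stop, and handed the job in at about 18 s; the tab, tape measure and tape roll were not touched.

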